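Spin the model turntable and stop it at the pointer

ROBOT

A 6-joint arm with a two-finger parallel gripper is mounted at the origin on the work surface. World frame = base frame: x ahead of the robot, y to its left, z up, the work surface at z = 0. Lengths are in m, angles in rad, forces in N, time in s.
With the tool pointing down it reaches from about 0.375 to 0.925 m from the base axis. Payload 5.7 kg.
Tool frame: the origin (TCP) lies midway between the tips of the shut fingers; the grasp point (between the pads) lies bot.grip_point_offset behind it (bot.grip_point_offset is the distance from the TCP to the grasp point, in m); y points along the fingers, z is the direction in which the jaws open and shut, and the axes are right-handed (so a half turn about y gives the same grasp; the last joint's range is limited). The gripper opens to 85 mm and grips with 20 to 120 N. Pads are 22 mm wide; open, the fingers measure 114 mm over their backs; the gripper's body (76 mm by 85 mm) begins 54 mm behind the grasp point. The pads swing forward as they close: fully open they stand 13 mm farther back than shut.
Start: joints at [1.198, 0.359, 1.51, -0, 1.272, -0.115], TCP at [0.153, 0.58, 0.192] pointing down, gripper open.
Joint ranges: [-2.97, 2.97], [-1.01, 2.36], [0.21, 2.38], [-0.96, 4.11], [0.2, 2.71], [-2.98, 2.98]. Speed limits (rad/s): [2.39, 2.39, 3.14, 3.14, 3.14, 3.14].

INTERFACE

Orientations are given as a unit quaternion [x, y, z, w].
In Python, from cell import bot gives the robot as it stands.
- The arm moves only by the tool step_arm, never from a script. Its argument "targets" is text: rows parted by semicolons, each of 7 numbers parted by spaces: the opening, from 0 (shut) to 1 (fully open), then the shift along the tool's x, y, z in cm, then the turn, a rotation vector about the tool's x, y, z in rad. In form: claw x y z rx ry rz; .... A call has 1 to 5 rows; each row is the pose to reach, as a shift and turn from the pose commanded when the call began, along the tool's axes at that moment; what a row does not reach only later rows make up. A row lasts 1/8 s, in which the tool goes at most 62.5 mm and 10.7 degrees, less where a joint would pass 70% of its speed; a pose out of reach is approached as far as the arm can. A call with a gripper value outside its range is refused whole. The fingers move at their own pace and stop on an object; "force" is the grip in N (left out, the last holds). Time passes only in rows, so rows that repeat a pose let the fingers close. It gives the time, the measured TCP pose, the force and the opening at its end, in the units of the state.
- bot.read_state(): the state, without advancing time (a new reading comes with each control period).
- bot.get_image(name): name is "scene" or "top" or "wrist"; returns a dict with "frame" (384x512x3 uint8, blue, green, red), "range_z" (384x512 float32, m along the optical axis (not along the pixel's ray), 0 where there is no reading), "camera_matrix" (3x3 intrinsics, pixels), "extrinsics" (4x4, takes a point from camera to world coordinates). Camera axes: x right, y down, z forward; pixel columns grow to the right and rows downward; lengths in m; the calibration is good to about 2 mm. A picture is of the moment at which its call begins.
- bot.sign_off(): hands the job in, once; it reports no verdict.
The state is a dict: "time": time; "joints": joint angles; "joint_velocities": joint speeds; "joint_efforts": joint torques, N m; "tool_pos": TCP position; "tool_rot": TCP orientation; "ft_force": force on the tool from outside, world axes, zero at the start; "wrist_torque": the same for the moment, N m; "grip_width": opening from 0.0 (shut) to 1.0 (fully open).
Only numpy, scipy, OpenCV 4.12 (cv2) and the standard library are available. Lean on these libraries where they do the work, as an engineer would, in place of code of your own. Each camera call takes 0.05 s, during which the arm holds its last target. There are 200 camera calls.

TASK

Check the bearing of the model turntable: flick it with a fingertip, for instance at one of its studs, so that it spins counter-clockwise (seen from above), and let it run free, untouched, with its pointed tab passing the fixed pointer and going round again. The second time the tab comes round to the pointer, or any later time, brake the running disc by pressing a fingertip on it so that it stops there with the tab facing the pointer (within about ten degrees) - once it has passed the pointer it must not come to rest anywhere else, so do not stop it elsewhere and push it round. Finish with the fingertip still pressing on the disc to hold it there; pick nothing up and leave everything else on the table where it is.

Things in the scene. Friction and masses are not known exactly. Their poses are not given: they have to be found in the camera images.
- disc (a joint): Angle (rad) of the turntable's aluminium disc about its upright axis: 0 (or any whole turns, 6.283 each) when the tab points at the pointer; grows counter-clockwise from above, counts whole turns, starts at -2.8 to -0.6. On a ball bearing, 0.9 kg, about 0.004 kg m2: each second a free spin loses about a tenth of its speed and 0.05 rad/s more (3 rad/s runs some 20 s).
- disc_centre (a point): Centre of the disc's flat top, on the axis, 60 mm above the table. Disc 210 mm across, 12 mm thick; the top is a plain track for braking from 66 to 105 mm from the axis. A yellow stone dental model is fixed in the middle, within 33 mm of the axis, its top 92 mm above the table, its round front towards the tab. The stand is fixed to the table.
- tab_tip (a point): Point of the single pointed tab on the disc's rim, level with the top of the disc, 122 mm from the axis; a dark line 7 mm wide runs along the top of the disc out to it. It turns with the disc.
- pointer_tip (a point): Tip of the fixed steel pointer, 130 mm from the axis, 62 mm above the table, pointing inwards at the disc's rim from a white upright (26 mm wide, 66 mm tall) on an arm of the stand beyond the rim (156 to 168 mm from the axis).
- stud0 (a point): Top centre of one of the three upright steel studs that turn with the disc, 60 degrees counter-clockwise from the tab: 12 mm thick, 22 mm tall, 60 mm from the axis, top 82 mm above the table. Pushing it sideways turns the disc.
- stud1 (a point): Top centre of one of the three upright steel studs that turn with the disc, opposite the tab: 12 mm thick, 22 mm tall, 60 mm from the axis, top 82 mm above the table. Pushing it sideways turns the disc.
- stud2 (a point): Top centre of one of the three upright steel studs that turn with the disc, 60 degrees clockwise from the tab: 12 mm thick, 22 mm tall, 60 mm from the axis, top 82 mm above the table. Pushing it sideways turns the disc.
- spare_model: Bystander, to be left alone: loose yellow stone dental model, a D-shaped block 62 mm across and 30 mm tall, like the one on the disc but standing on the table; origin at the centre of its underside.
- bowl: Bystander, to be left alone: loose green rubber mixing bowl, 90 mm across, 45 mm tall; origin at the centre of its underside.
- jar: Bystander, to be left alone: loose white jar with a cap, 60 mm across, 75 mm tall; origin at the centre of its underside.
- brush: Bystander, to be left alone: loose brush, 150 mm long, lying down; origin at the middle of its length.
- carver: Bystander, to be left alone: loose carving tool with a black handle, 150 mm long, lying down; origin at the middle of its length.
- bur_block: Bystander, to be left alone: loose round black block with upright burs, 76 mm across, 54 mm tall; origin at the centre of its underside.
- cup: Bystander, to be left alone: loose white cup, 70 mm across, 80 mm tall; origin at the centre of its underside.

How it is judged:
By the outcome, as a careful person would: the job done as asked, in the order asked, and still so for the second after the job is handed in, while the arm keeps its last pose, push and grip.
It also fails if it takes over 54 s, if anything falls off the work surface, if the arm or the gripper's body presses on something with over 40 N, if the wrist force passes 120 N, or if a joint passes its speed limit or range.

## Working session

There is one attempt and no reset: what is moved stays moved. The work goes in short steps, Python scripts to look and compute and a tool call to move; the robot and the scene stay as the last step left them, time stands still between calls to the robot, and variables do not carry over. Pictures are saved under pics/ and viewed, about 8 in all and at most 12, crops included, and the job is handed in when it is done.

Besides the shell and the picture viewer there is one more tool, called after ">>>" as a command line: name --argument value ..., lists and objects as JSON in quotes. step_arm: Moves the arm, as the interface text tells. Its arguments: {"type":"object","properties":{"targets":{"type":"string"},"force":{"type":"number"}},"required":["targets"]}

```bash
mkdir -p pics; ls; python3 - <<'E'
from cell import bot
import cv2,numpy as np
s=bot.read_state();print(s, bot.grip_point_offset)
a=bot.get_image("scene");b=bot.get_image("top")
for n,i in(("s",a),("t",b)):
    cv2.imwrite(f"pics/{n}0.png",i["frame"]);print(i["camera_matrix"].round(1).tolist(),i["extrinsics"].round(3).tolist())
E
```

```text
pics
{'time': 0.0, 'joints': array([ 1.19790226e+00,  3.59492790e-01,  1.51145770e+00, -1.31889833e-05,
        1.27248093e+00, -1.15114364e-01]), 'joint_velocities': array([ 1.13191273e-03,  2.62040378e-04, -1.20040769e-03, -2.95122072e-05,
       -1.43171252e-03, -8.46711344e-04]), 'joint_efforts': array([ 5.51610756e-04, -5.27614868e+01, -2.78622991e+01, -1.95714138e-04,
        1.33666018e-02, -3.58426078e-06]), 'tool_pos': array([0.15270317, 0.57945846, 0.1914513 ]), 'tool_rot': array([ 0.70187327, -0.09103809,  0.09073262, -0.70060943]), 'ft_force': array([ 0.40597973, -0.26201006,  0.6884334 ]), 'wrist_torque': array([-0.03033153, -0.0365752 , -0.0164161 ]), 'grip_width': 1.002742934732843} 0.0187
[[385.3, 0.0, 263.2], [0.0, 385.3, 197.8], [0.0, 0.0, 1.0]] [[0.858, 0.309, -0.41, 1.119], [0.513, -0.499, 0.699, -1.009], [0.012, -0.81, -0.587, 0.886], [0.0, 0.0, 0.0, 1.0]]
[[350.9, 0.0, 251.8], [0.0, 350.9, 190.1], [0.0, 0.0, 1.0]] [[-0.008, -0.987, 0.159, 0.403], [-1.0, 0.01, 0.01, -0.06], [-0.012, -0.159, -0.987, 1.318], [0.0, 0.0, 0.0, 1.0]]
```

View pics/t0.png

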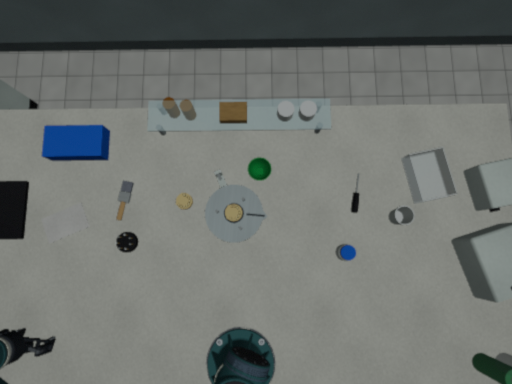

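View pics/s0.png

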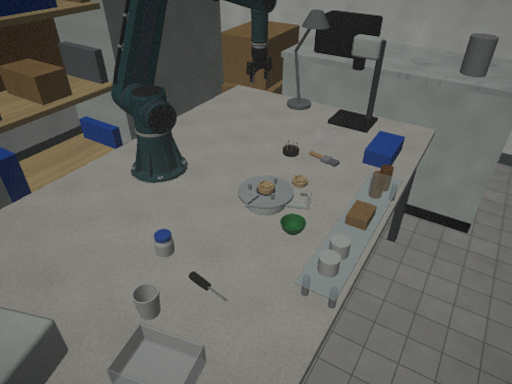

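The top view shows the disc at about (235,212), with the tab at (265,215) pointing to -y. The pointer and its upright are at (219,176), the bowl is at (260,168) and the spare model at (184,201). Next I'll measure these.

```bash
cat > h.py <<'E'
from cell import bot
import cv2,numpy as np
def ray(i,uv,z):
    K,T=i["camera_matrix"],i["extrinsics"]
    d=T[:3,:3]@np.linalg.solve(K,np.r_[uv,1.]); o=T[:3,3]
    return (o+d*(z-o[2])/d[2])
def cloud(i):
    K,T=i["camera_matrix"],i["extrinsics"];r=i["range_z"];v,u=np.indices(r.shape)
    p=np.stack([(u-K[0,2])/K[0,0]*r,(v-K[1,2])/K[1,1]*r,r],-1)
    return p@T[:3,:3].T+T[:3,3]
def proj(i,p):
    K,T=i["camera_matrix"],i["extrinsics"];c=K@(T[:3,:3].T@(np.array(p)-T[:3,3]));return c[:2]/c[2]
E
python3 - <<'E'
from h import *
for n in("top","scene"):
    i=bot.get_image(n);c=cloud(i)
    g=ray(i,(235,212) if n=="top" else (267,192),.06);print(n,"guess",g.round(3))
    near=np.hypot(c[...,0]-g[0],c[...,1]-g[1])<.2
    m=near&(c[...,2]>.05)&(c[...,2]<.07)&(i["range_z"]>0)
    mm=cv2.morphologyEx(m.astype(np.uint8),cv2.MORPH_OPEN,np.ones((5,5)))
    cs,_=cv2.findContours(mm,0,1);k=max(cs,key=cv2.contourArea)
    P=np.array([ray(i,q[0],.06)[:2] for q in k])
    (x,y),r=cv2.minEnclosingCircle(P.astype(np.float32))
    A=np.c_[2*P,np.ones(len(P))];s=np.linalg.lstsq(A,(P**2).sum(1),rcond=None)[0]
    print("fit",s[:2].round(4),"r",np.sqrt(s[2]+s[0]**2+s[1]**2).round(4),"zmed",np.median(c[...,2][mm>0]).round(4))
    C=s[:2]
    # pointer/upright: above 0.045 outside the rim
    d=np.hypot(c[...,0]-C[0],c[...,1]-C[1])
    u=(d>.125)&(d<.185)&(c[...,2]>.03)&(c[...,2]<.09)&(i["range_z"]>0)
    for q in np.argwhere(u)[::3]: pt=c[tuple(q)];print(q[::-1],pt.round(3),np.degrees(np.arctan2(*(pt[:2]-C)[::-1])).round(1))
    a=proj(i,[*C,.06]).astype(int); f=i["frame"][a[1]-60:a[1]+60,a[0]-60:a[0]+60]
    cv2.imwrite(f"pics/z{n}.png",cv2.resize(f,(480,480),interpolation=cv2.INTER_CUBIC)); print("crop org",a-60)
    # dark pixels along line
    gr=i["frame"].max(2)
    Z=[]
    for th in range(0,360,2):
        t=np.radians(th);Z.append(np.mean([gr[tuple(np.round(proj(i,[C[0]+r*np.cos(t),C[1]+r*np.sin(t),.06])).astype(int)[::-1])] for r in np.arange(.07,.1,.004)]))
    print("dark th",[(2*k,int(Z[k])) for k in np.argsort(Z)[:5]])
E
python3 - <<'E'
import cv2,numpy as np
cv2.imwrite("pics/zz.png",np.hstack([cv2.imread(f"pics/z{n}.png")[:,:400] if 0 else cv2.resize(cv2.imread(f"pics/z{n}.png"),(400,400)) for n in("top","scene")]))
E
```

```text
top guess [0.527 0.013 0.06 ]
fit [0.5231 0.0185] r 0.1032 zmed 0.06
[248 166] [ 0.7   -0.034  0.043] -16.5
[247 168] [ 0.691 -0.03   0.047] -16.2
[247 169] [ 0.689 -0.03   0.042] -16.4
[218 170] [0.68  0.075 0.068] 19.8
[248 170] [ 0.684 -0.034  0.044] -18.0
[216 171] [0.677 0.082 0.065] 22.6
[219 171] [0.677 0.071 0.066] 19.0
[249 171] [ 0.683 -0.037  0.032] -19.3
[216 172] [0.674 0.083 0.064] 23.1
[219 172] [0.673 0.071 0.066] 19.4
[249 172] [ 0.678 -0.038  0.038] -19.9
[216 173] [0.67  0.082 0.066] 23.6
[219 173] [0.671 0.072 0.059] 20.0
[248 173] [ 0.673 -0.034  0.044] -19.3
[215 174] [0.665 0.086 0.07 ] 25.3
[218 174] [0.667 0.075 0.062] 21.7
[221 174] [0.672 0.067 0.036] 18.1
[216 175] [0.666 0.084 0.05 ] 24.8
[219 175] [0.663 0.072 0.059] 20.9
[215 176] [0.665 0.09  0.034] 26.7
[219 176] [0.659 0.072 0.062] 21.4
[251 176] [ 0.663 -0.045  0.037] -24.4
[219 177] [0.655 0.071 0.064] 21.9
[252 177] [ 0.658 -0.049  0.041] -26.4
[218 178] [0.652 0.075 0.062] 23.9
[221 178] [0.651 0.064 0.062] 19.7
[254 178] [ 0.656 -0.056  0.035] -29.3
[266 178] [ 0.654 -0.101  0.04 ] -42.2
[220 17
[... 2252 characters left out ...]
54 -0.063  0.039] -32.2
[288 218] [ 0.661 -0.053  0.034] -27.4
[291 218] [ 0.669 -0.044  0.032] -23.2
[297 218] [ 0.688 -0.036  0.034] -17.9
[301 218] [ 0.702 -0.034  0.038] -15.7
[282 219] [ 0.65  -0.078  0.042] -37.7
[285 219] [ 0.655 -0.064  0.035] -32.3
[298 219] [ 0.692 -0.036  0.031] -17.5
[301 219] [ 0.704 -0.037  0.036] -16.5
[282 220] [ 0.651 -0.079  0.038] -37.8
[299 220] [ 0.697 -0.038  0.03 ] -17.6
[282 221] [ 0.653 -0.082  0.038] -38.5
[282 222] [ 0.655 -0.086  0.036] -39.0
[281 224] [ 0.662 -0.106  0.045] -42.7
[282 226] [ 0.666 -0.106  0.038] -41.8
crop org [205 131]
dark th [(np.int64(260), 74), (np.int64(258), 75), (np.int64(262), 91), (np.int64(94), 92), (np.int64(96), 96)]
```

View pics/zz.png

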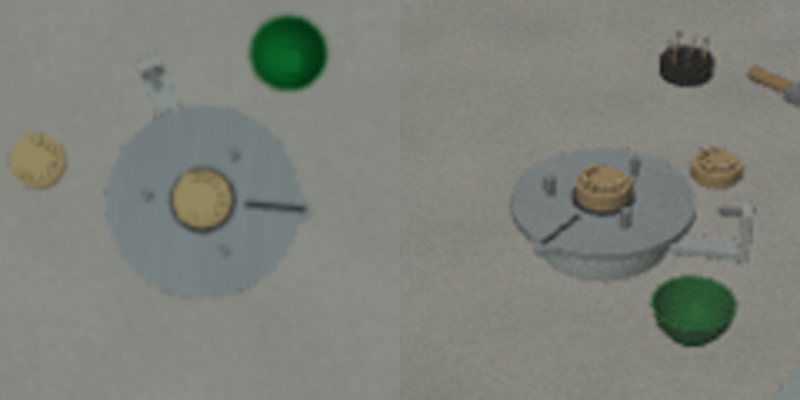

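```bash
cat >> h.py <<'E'
from scipy.spatial.transform import Rotation as R
C=np.array([.5231,.0185])
PH=20.6
def rad(deg,r): t=np.radians(deg); return C+r*np.array([np.cos(t),np.sin(t)])
def plan(pos,jaw_dir_deg=None):
    "shift in tool axes (cm) and rotvec (tool axes) to reach world pos with jaw axis at world heading"
    s=bot.read_state(); Rt=R.from_quat(s["tool_rot"]); M=Rt.as_matrix()
    sh=M.T@(np.array(pos)-s["tool_pos"])*100
    rv=np.zeros(3)
    if jaw_dir_deg is not None:
        best=None
        for k in(0,180):
            t=np.radians(jaw_dir_deg+k);z=np.array([np.cos(t),np.sin(t),0]);y=np.array([0,0,-1.]);x=np.cross(y,z)
            v=(Rt.inv()*R.from_matrix(np.c_[x,y,z])).as_rotvec()
            if best is None or np.linalg.norm(v)<np.linalg.norm(best): best=v
        rv=best
    print("t",round(s["time"],3),"pos",s["tool_pos"].round(4),"F",s["ft_force"].round(1),"shift cm",sh.round(2),"rot",rv.round(3))
    return M
E
python3 - <<'E'
from h import *
print(plan([*rad(225,.086),.10],-45).round(3))
S=rad(225,.06)+(-.058)*np.array([.7071,-.7071]);print(S,rad(225,.086))
for n,e in(("top",0),("scene",0)):
    i=bot.get_image(n);c=cloud(i);d=np.hypot(c[...,0]-C[0],c[...,1]-C[1])
    for a in(326,86,206):
        q=rad(a,.06);mm=(np.hypot(c[...,0]-q[0],c[...,1]-q[1])<.02)&(c[...,2]>.07)&(c[...,2]<.09)
        print(n,a,mm.sum(),c[mm].mean(0).round(4) if mm.sum() else "",q.round(4))
    mm=(d<.04)&(c[...,2]>.085)&(c[...,2]<.1);print("model",mm.sum(),c[mm].mean(0).round(4))
E
```

```text
t 0.2 pos [0.1528 0.5797 0.1917] F [ 0.3 -0.9  0.6] shift cm [ 45.78   9.23 -52.24] rot [ 1.000e-03 -1.043e+00 -1.000e-03]
[[ 0.967 -0.     0.255]
 [-0.255 -0.001  0.967]
 [-0.    -1.    -0.001]]
[0.43966179 0.01708539] [ 0.46228882 -0.04231118]
top 326 9 [ 0.5708 -0.0163  0.0814] [ 0.5728 -0.0151]
top 86 9 [0.5289 0.0794 0.0817] [0.5273 0.0784]
top 206 9 [ 0.4681 -0.0055  0.0834] [ 0.4692 -0.0078]
model 66 [0.5225 0.0172 0.0892]
scene 326 16 [ 0.5759 -0.0161  0.0791] [ 0.5728 -0.0151]
scene 86 12 [0.5333 0.0775 0.0791] [0.5273 0.0784]
scene 206 13 [ 0.4729 -0.0053  0.0796] [ 0.4692 -0.0078]
model 71 [0.5266 0.0134 0.0897]
```

>>> step_arm --targets "0 45.8 6 -52.2 0 2.098 0; 0 45.8 6 -52.2 0 2.098 0; 0 45.8 6 -52.2 0 2.098 0; 0 45.8 6 -52.2 0 2.098 0; 0 45.8 6 -52.2 0 2.098 0" --force 40

```text
time: 0.92
tool_pos: [0.2926, 0.2999, 0.1655]
tool_rot: [-0.583, 0.399, -0.4, 0.584]
ft_force: [1.1, 0.3, 1.1]
grip_width: 0.003
```

```bash
python3 - <<'E'
from h import *
print(plan([*rad(225,.086),.10],135).round(2),bot.read_state()["joints"].round(2))
plan([*rad(225,.086),.10],-45)
E
```

```text
t 0.925 pos [0.2926 0.2999 0.1655] F [1.1 0.3 1.1] shift cm [38.04  6.55  3.44] rot [-1.000e-03  1.155e+00 -1.000e-03]
[[ 0.36  0.    0.93]
 [-0.93  0.    0.36]
 [-0.   -1.    0.  ]] [ 0.63  0.13  1.91 -0.    1.1   0.26]
t 0.925 pos [0.2926 0.2999 0.1655] F [1.1 0.3 1.1] shift cm [38.04  6.55  3.44] rot [-1.000e-03  1.155e+00 -1.000e-03]
```

>>> step_arm --targets "0 38 5.5 3.5 0 1.155 0; 0 38 5.5 3.5 0 1.155 0; 0 38 5.5 3.5 0 1.155 0; 0 38 5.5 3.5 0 1.155 0; 0 38 5.5 3.5 0 1.155 0"

```text
time: 1.55
tool_pos: [0.4322, 0.0233, 0.1209]
tool_rot: [0.339, -0.62, 0.62, -0.34]
ft_force: [0.1, 0.4, 0.9]
grip_width: -0.005
```

>>> step_arm --targets "0 0 0 0 0 0 0"

```text
time: 1.68
tool_pos: [0.4338, 0.0215, 0.1207]
tool_rot: [0.339, -0.62, 0.621, -0.34]
ft_force: [0.1, -0.1, -0.4]
grip_width: -0.001
```

```bash
python3 - <<'E'
from h import *
print(plan([*rad(225,.086),.065],135).round(2),bot.read_state()["joints"].round(2))
E
```

```text
t 1.675 pos [0.4338 0.0215 0.1207] F [ 0.1 -0.1 -0.4] shift cm [3.84 5.59 5.83] rot [-0.002  0.216 -0.   ]
[[-0.54  0.    0.84]
 [-0.84 -0.   -0.54]
 [-0.   -1.    0.  ]] [-0.11  0.21  1.94 -0.    0.99  0.46]
```

>>> step_arm --targets "0 3.8 4.5 5.8 0 0.216 0; 0 3.8 4.5 5.8 0 0.216 0; 0 3.8 4.8 5.8 0 0.216 0; 0 3.8 4.8 5.8 0 0.216 0"

```text
time: 2.17
tool_pos: [0.459, -0.0363, 0.073]
tool_rot: [-0.274, 0.652, -0.652, 0.273]
ft_force: [-0.6, -0.3, -0.0]
grip_width: -0.002
```

```bash
python3 - <<'E'
from h import *
print(plan([*rad(225,.086),.060],135).round(2))
a=bot.get_image("top");b=bot.get_image("wrist");c=bot.get_image("scene")
x,y=proj(a,[*C,.06]).astype(int);f=cv2.resize(a["frame"][y-60:y+60,x-60:x+60],(400,400))
x,y=proj(c,[*C,.06]).astype(int);g=cv2.resize(c["frame"][y-60:y+60,x-60:x+60],(400,400))
cv2.imwrite("pics/p2.png",np.hstack([f,g]))
E
```

```text
t 2.175 pos [ 0.459  -0.0363  0.073 ] F [-0.6 -0.3 -0. ] shift cm [0.2  1.3  0.65] rot [0.001 0.01  0.   ]
[[-0.7  -0.    0.71]
 [-0.71  0.   -0.7 ]
 [ 0.   -1.   -0.  ]]
```

View pics/p2.png

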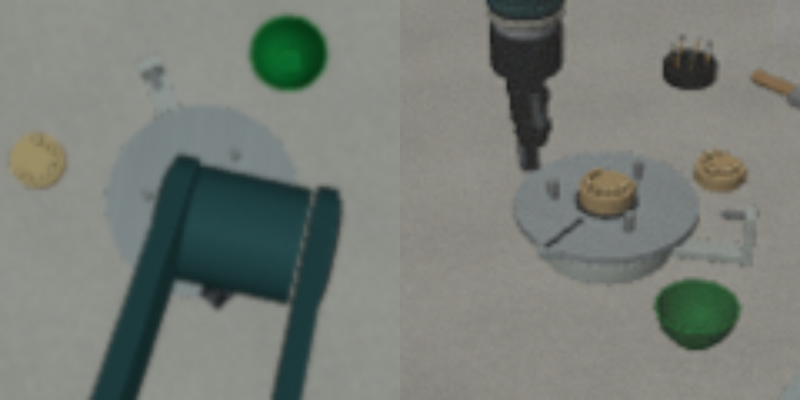

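The top view is partly blocked by the arm. The scene view is clear and shows the fingertip over the near track. Next I'll calibrate the touch height.

>>> step_arm --targets "0 0.2 1.1 0.6 0 0.01 0; 0 0.2 1.1 0.6 0 0.01 0"

```text
time: 2.58
tool_pos: [0.4626, -0.0434, 0.0612]
tool_rot: [-0.27, 0.654, -0.654, 0.269]
ft_force: [-0.4, 0.3, 0.5]
grip_width: 0.001
```

>>> step_arm --targets "0 0 0.1 0 0 0 0; 0 0 0.1 0 0 0 0"

```text
time: 2.82
tool_pos: [0.4628, -0.0433, 0.0608]
tool_rot: [-0.27, 0.654, -0.654, 0.27]
ft_force: [-0.1, -0.0, -0.5]
grip_width: -0.001
```

>>> step_arm --targets "0 0 0.1 0 0 0 0; 0 0 0.1 0 0 0 0"

```text
time: 3.08
tool_pos: [0.4629, -0.0434, 0.0598]
tool_rot: [0.27, -0.654, 0.654, -0.27]
ft_force: [-0.0, 1.0, -0.3]
grip_width: -0.002
```

>>> step_arm --targets "0 0 0.1 0 0 0 0; 0 0 0.1 0 0 0 0"

```text
time: 3.32
tool_pos: [0.4628, -0.0433, 0.0588]
tool_rot: [0.27, -0.654, 0.654, -0.27]
ft_force: [0.5, 0.4, 0.4]
grip_width: 0.002
```

>>> step_arm --targets "0 0 0.1 0 0 0 0; 0 0 0.1 0 0 0 0"

```text
time: 3.58
tool_pos: [0.4628, -0.0433, 0.0578]
tool_rot: [0.27, -0.654, 0.654, -0.27]
ft_force: [-0.1, -0.2, 0.5]
grip_width: -0.003
```

>>> step_arm --targets "0 0 0.1 0 0 0 0; 0 0 0.1 0 0 0 0"

```text
time: 3.82
tool_pos: [0.4628, -0.0433, 0.0568]
tool_rot: [-0.27, 0.654, -0.654, 0.27]
ft_force: [0.4, -0.1, 0.4]
grip_width: -0.001
```

>>> step_arm --targets "0 0 0.1 0 0 0 0; 0 0 0.1 0 0 0 0"

```text
time: 4.08
tool_pos: [0.4628, -0.0434, 0.0558]
tool_rot: [0.27, -0.654, 0.654, -0.27]
ft_force: [-0.1, 0.4, 0.0]
grip_width: 0.006
```

```bash
python3 - <<'E'
from h import *
a=bot.get_image("wrist");c=bot.get_image("scene")
p=bot.read_state()["tool_pos"];print(proj(c,p)-proj(c,[*C,.06])+40)
x,y=proj(c,[*C,.06]).astype(int);g=cv2.resize(c["frame"][y-40:y+40,x-40:x+40],(400,400),interpolation=cv2.INTER_CUBIC)
cl=cloud(c);d=np.hypot(cl[...,0]-C[0],cl[...,1]-C[1]);m=(d>.07)&(d<.1)&(cl[...,2]>.04)&(cl[...,2]<.08);print(np.median(cl[m][:,2]),m.sum())
cv2.imwrite("pics/p3.png",np.hstack([g,cv2.resize(a["frame"],(400,400))]))
E
```

```text
[17.53130256 44.12053065]
0.062101401170338466 628
```

View pics/p3.png

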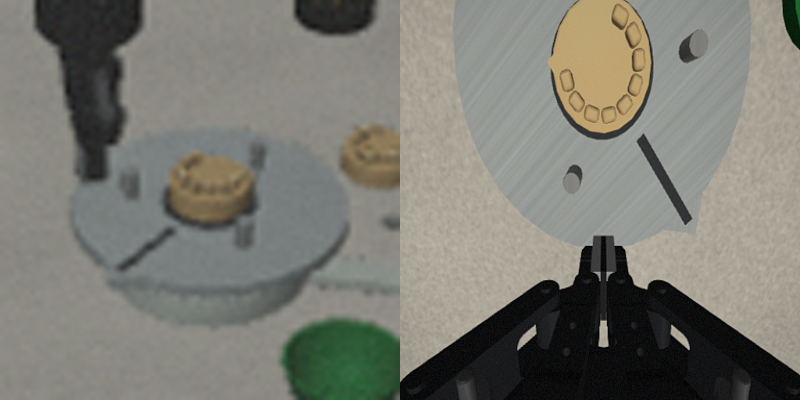

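```bash
python3 - <<'E'
from h import *
a=bot.get_image("wrist");p=bot.read_state()["tool_pos"]
print("tcp",p,proj(a,p),"ctr .092",proj(a,[*C,.092]),"studs",[proj(a,[*rad(q,.06),.082]).round(0).tolist() for q in(206,266-60+120)],"tab",proj(a,[*rad(266,.122),.06]))
c=cloud(a);r=a["range_z"]
for uv in[(256,300),(268,236),(268,232),(258,228),(300,225)]:
    print(uv,r[uv[1],uv[0]],c[uv[1],uv[0]].round(3))
d=np.hypot(c[...,0]-C[0],c[...,1]-C[1]);m=(d>.07)&(d<.1)&(r>0)&(r>.2);print("disc z",np.median(c[m][:,2]))
m=(r>0)&(r<.3)&(c[...,2]<.08)&(d>.05)&(d<.14);m[:200]=0
for v in range(225,260,4): 
    u=268; print(v,c[v,u].round(3),a["frame"][v,u])
c2=bot.get_image("scene");cl=cloud(c2)
for v in range(170,205,2):
    w=proj(c2,p)[0]; u=int(round(w)); print("sc",u,v,cl[v,u].round(3),c2["frame"][v,u])
E
```

```text
tcp [ 0.4628924  -0.04337728  0.05581788] [260.4826553  215.61066351] ctr .092 [257.8067365  69.4100077] studs [[222.0, 183.0], [381.0, 45.0]] tab [382.22099223 226.09234186]
(256, 300) 0.113199495 [ 0.462 -0.042  0.141]
(268, 236) 0.13940054 [ 0.474 -0.037  0.111]
(268, 232) 0.14389104 [ 0.474 -0.038  0.106]
(258, 228) 0.14784467 [ 0.47  -0.034  0.102]
(300, 225) 0.19260804 [ 0.478 -0.065  0.06 ]
disc z nan
225 [ 0.463 -0.05   0.06 ] [158 162 157]
229 [ 0.474 -0.037  0.103] [61 63 62]
233 [ 0.474 -0.037  0.107] [59 62 62]
237 [ 0.473 -0.038  0.111] [61 62 64]
241 [ 0.474 -0.037  0.117] [61 62 61]
245 [ 0.474 -0.037  0.12 ] [61 65 62]
249 [ 0.474 -0.037  0.123] [65 64 66]
253 [ 0.474 -0.037  0.127] [59 59 58]
257 [ 0.473 -0.037  0.129] [59 58 58]
sc 242 170 [ 0.479 -0.064  0.178] [37 35 38]
sc 242 172 [ 0.498 -0.093  0.192] [43 46 44]
sc 242 174 [ 0.498 -0.094  0.184] [38 42 40]
sc 242 176 [ 0.493 -0.087  0.171] [37 39 38]
sc 242 178 [ 0.485 -0.075  0.153] [41 39 41]
sc 242 180 [ 0.472 -0.057  0.13 ] [41 43 40]
sc 242 182 [ 0.47  -0.054  0.12 ] [45 46 46]
sc 242 184 [ 0.471 -0.055  0.111] [42 41 43]
sc 242 186 [ 0.466 -0.049  0.098] [98 96 94]
sc 242 188 [ 0.446 -0.019  0.064] [128 127 119]
sc 242 190 [ 0.451 -0.027  0.062] [125 125 119]
sc 242 192 [ 0.457 -0.036  0.06 ] [126 126 121]
sc 242 194 [ 0.464 -0.046  0.06 ] [132 129 125]
sc 242 196 [ 0.47  -0.056  0.059] [128 130 122]
sc 242 198 [ 0.479 -0.07   0.062] [129 132 126]
sc 242 200 [ 0.482 -0.074  0.057] [100 100  94]
sc 242 202 [ 0.444 -0.019 -0.002] [122 126 128]
sc 242 204 [ 0.456 -0.037  0.004] [133 140 142]
  return _methods._mean(a, axis=axis, dtype=dtype,
  ret = ret.dtype.type(ret / rcount)
```

The depth images put the real fingertip at z≈0.097 while the reported TCP z is 0.056, so the tip stands about 4 cm above the reported TCP. That explains why there was no contact, and x and y agree. I'll keep descending, relying on contact.

>>> step_arm --targets "0 0 1.5 0 0 0 0; 0 0 2.8 0 0 0 0; 0 0 2.8 0 0 0 0"

```text
time: 4.65
tool_pos: [0.4618, -0.0431, 0.0269]
tool_rot: [-0.27, 0.654, -0.653, 0.269]
ft_force: [0.1, -0.7, 0.4]
grip_width: -0.001
```

```bash
python3 - <<'E'
from h import *
a=bot.get_image("wrist");s=bot.read_state();p=s["tool_pos"];c=cloud(a);r=a["range_z"];print(p,s["ft_force"].round(1))
for v in range(206,250,3): print(v,c[v,258].round(3),c[v,268].round(3))
c2=bot.get_image("scene");cl=cloud(c2);x,y=proj(c2,[*C,.06]).astype(int)
g=cv2.resize(c2["frame"][y-40:y+40,x-40:x+40],(400,400),interpolation=cv2.INTER_CUBIC)
cv2.imwrite("pics/p4.png",np.hstack([g,cv2.resize(a["frame"],(400,400))]))
E
```

```text
[ 0.46231672 -0.04324048  0.02738796] [ 0.2 -0.4  0.3]
206 [ 0.475 -0.029  0.061] [ 0.478 -0.033  0.06 ]
209 [ 0.473 -0.03   0.06 ] [ 0.477 -0.034  0.06 ]
212 [ 0.472 -0.031  0.06 ] [ 0.476 -0.035  0.06 ]
215 [ 0.471 -0.032  0.061] [ 0.474 -0.036  0.06 ]
218 [ 0.47  -0.033  0.061] [ 0.473 -0.037  0.061]
221 [ 0.468 -0.035  0.061] [ 0.472 -0.039  0.06 ]
224 [ 0.467 -0.036  0.06 ] [ 0.471 -0.04   0.061]
227 [ 0.469 -0.034  0.071] [ 0.473 -0.037  0.071]
230 [ 0.47  -0.034  0.075] [ 0.473 -0.037  0.075]
233 [ 0.47  -0.034  0.078] [ 0.473 -0.037  0.078]
236 [ 0.469 -0.034  0.081] [ 0.473 -0.037  0.081]
239 [ 0.469 -0.034  0.084] [ 0.473 -0.037  0.085]
242 [ 0.469 -0.034  0.087] [ 0.472 -0.037  0.087]
245 [ 0.47  -0.034  0.091] [ 0.473 -0.037  0.091]
248 [ 0.469 -0.034  0.093] [ 0.473 -0.037  0.094]
```

View pics/p4.png

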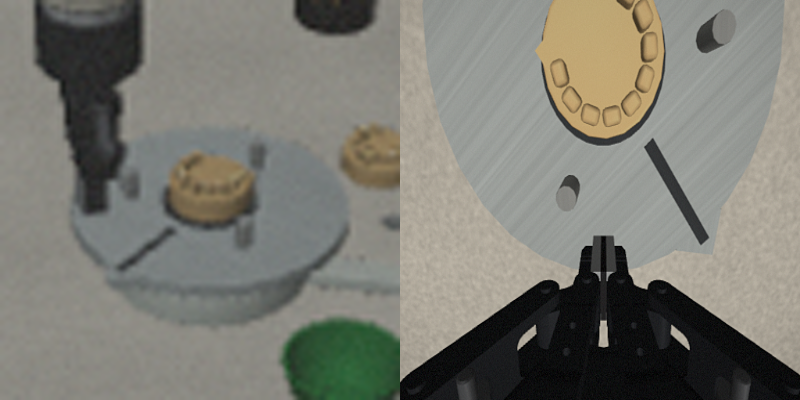

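The tip is now about 9 mm above the disc and on the track, with the offset confirmed at about 41 mm.

>>> step_arm --targets "0 0 0.7 0 0 0 0; 0 0 0.7 0 0 0 0"

```text
time: 5.0
tool_pos: [0.4637, -0.0436, 0.0211]
tool_rot: [0.269, -0.653, 0.654, -0.27]
ft_force: [1.0, 1.0, 2.5]
grip_width: -0.003
```

>>> step_arm --targets "0 0 0.1 0 0 0 0; 0 0 0.1 0 0 0 0"

```text
time: 5.25
tool_pos: [0.4642, -0.044, 0.021]
tool_rot: [0.269, -0.653, 0.654, -0.271]
ft_force: [-1.7, -1.2, 13.9]
grip_width: -0.002
```

>>> step_arm --targets "0 0 0.1 0 0 0 0; 0 0 0.1 0 0 0 0"

```text
time: 5.5
tool_pos: [0.4648, -0.0446, 0.0209]
tool_rot: [0.269, -0.652, 0.655, -0.271]
ft_force: [-4.1, -3.4, 25.2]
grip_width: 0.0
```

Contact comes at TCP z≈0.021, with a stiffness of about 12 N/mm. I'll lift and move to the flick start, behind stud2.

>>> step_arm --targets "0 0 -4 0 0 0 0; 0 -1.5 -4 -3.5 0 0 0; 0 -2.6 -4 -5.9 0 0 0; 0 -2.6 -4 -5.9 0 0 0; 0 -2.6 -1.1 -5.9 0 0 0"

```text
time: 6.12
tool_pos: [0.4428, 0.0162, 0.031]
tool_rot: [0.268, -0.652, 0.655, -0.272]
ft_force: [0.5, -1.1, 0.3]
grip_width: -0.003
```

```bash
cat >> h.py <<'E'
def tabang(i,z=.06):
    "heading (deg) of dark line on track, weighted about darkest direction"
    f=i["frame"].min(2).astype(np.float32);th=np.arange(0,360,1.);Z=[]
    for t in th:
        uv=np.array([proj(i,[*rad(t,r),z]) for r in np.arange(.072,.103,.004)],np.float32)
        Z.append(np.median(cv2.remap(f,uv[:,:1],uv[:,1:],cv2.INTER_LINEAR)))
    Z=np.array(Z);b=np.median(Z);w=np.clip(b-25-Z,0,None)
    return th,w
def peak(th,w,lo,hi):
    d=(th-lo)%360;m=d<=(hi-lo);ww=w*m
    if ww.sum()<=0:return None
    k=d[np.argmax(ww)];mm=m&(abs(d-k)<9);return ((lo+(d*w)[mm].sum()/w[mm].sum())-PH)%360, ww.max()
E
python3 - <<'E'
from h import *
plan([*(rad(225,.06)+(-.058)*np.array([.7071,-.7071])),.030],135)
i=bot.get_image("scene");th,w=tabang(i);print([(int(t),int(x)) for t,x in zip(th,w) if x>0]);print(peak(th,w,240,290))
E
```

```text
t 6.125 pos [0.4428 0.0162 0.031 ] F [ 0.5 -1.1  0.3] shift cm [ 0.16  0.1  -0.28] rot [-0.005 -0.001 -0.003]
[(85, 0), (166, 1), (167, 4), (168, 4), (169, 1), (253, 5), (254, 14), (255, 20), (256, 24), (257, 19), (258, 11), (259, 0)]
(np.float64(235.17482040229885), np.float32(24.357422))
```

The scene view is biased by a few degrees: it reads the tab at 256° against 266° from the top view. I'll raise the arm briefly so the wrist camera can see the centre, tab and pointer together.

>>> step_arm --targets "0 0 -6 0 0 0 0; 0 0 -12 0 0 0 0; 0 0 -18 0 0 0 0; 0 0 -20 0 0 0 0; 0 0 -20 0 0 0 0"

```text
time: 6.8
tool_pos: [0.4414, 0.016, 0.2317]
tool_rot: [0.268, -0.653, 0.655, -0.271]
ft_force: [-0.5, -0.3, 0.6]
grip_width: -0.001
```

```bash
python3 - <<'E'
from h import *
a=bot.get_image("wrist");b=bot.get_image("scene")
np.savez("w.npz",**a);np.savez("sc.npz",**b);print(bot.read_state()["tool_pos"])
f=a["frame"].copy()
g=cv2.resize(f,(640,480))
cv2.imwrite("pics/w5.png",g)
c=cloud(a);m=(abs(c[...,2]-.06)<.006)&(a["range_z"]>.15)
m=cv2.morphologyEx(m.astype(np.uint8),cv2.MORPH_OPEN,np.ones((9,9)));cs,_=cv2.findContours(m,0,1);k=max(cs,key=cv2.contourArea)[:,0]
k=k[(k[:,0]>3)&(k[:,0]<508)&(k[:,1]>3)&(k[:,1]<380)]
P=np.array([ray(a,q,.06)[:2] for q in k])
P=P[abs(np.hypot(*(P-C).T)-.105)<.008]
s=np.linalg.lstsq(np.c_[2*P,np.ones(len(P))],(P**2).sum(1),rcond=None)[0];print("wrist centre",s[:2],np.sqrt(s[2]+s[:2]@s[:2]),len(P))
th,w=tabang(a);print(peak(th,w,240,290))
E
```

```text
[0.43910095 0.01644961 0.22900579]
wrist centre [0.52502143 0.0192556 ] 0.10336522344728491 609
(np.float64(227.51772944396268), np.float32(74.58765))
```

View pics/w5.png

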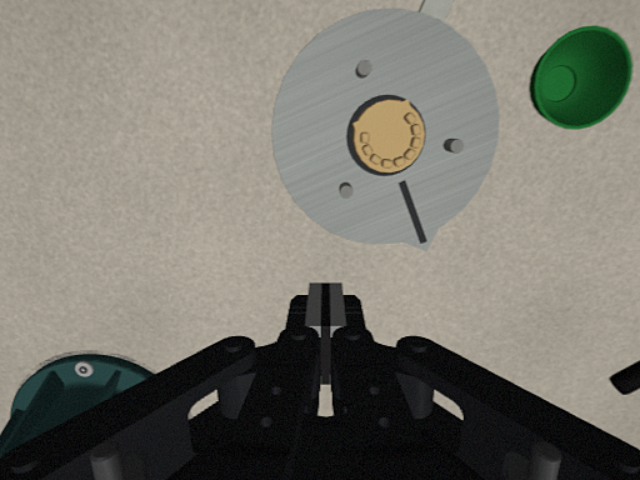

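```bash
python3 - <<'E'
from h import *
a=dict(np.load("w.npz"));b=dict(np.load("sc.npz"))
s=.8
for n,uv,z in[("line in",(403,182),.06),("line out",(423,242),.06),("tab",(427,250),.06),("st2",(345,187),.082),("st1",(363,67),.082),("st0",(454,145),.082)]:
    p=ray(a,np.array(uv)*s,z)[:2]
    print(n,p.round(4),[(np.hypot(*(p-c)).round(4),np.degrees(np.arctan2(*(p-c)[::-1])).round(1)%360) for c in(C,np.array([.525,.0193]))])
c=cloud(a)
for q in("s0",):
    m=(c[...,2]>.075)&(c[...,2]<.088)&(abs(np.hypot(c[...,0]-C[0],c[...,1]-C[1])-.06)<.012);n,l,st,ce=cv2.connectedComponentsWithStats(m.astype(np.uint8))
    for k in range(1,n):
        if st[k,4]>15: p=c[l==k].mean(0);print("stud",p.round(4),np.degrees(np.arctan2(*(p[:2]-C)[::-1])).round(1)%360)
i=bot.get_image("top");th,w=tabang(i);print("top",[(int(t),int(x)) for t,x in zip(th,w) if x>10])
th,w=tabang(b);print("scene",peak(th,w,240,290))
x,y=proj(b,[*C,.06]).astype(int)
g=cv2.resize(b["frame"][y-35:y+35,x-40:x+60],(800,560),interpolation=cv2.INTER_CUBIC);print(x-40,y-35)
cv2.imwrite("pics/s6.png",g)
E
```

```text
line in [ 0.5084 -0.0226] [(np.float64(0.0436), np.float64(250.4)), (np.float64(0.0451), np.float64(248.4))]
line out [ 0.4825 -0.0816] [(np.float64(0.108), np.float64(247.9)), (np.float64(0.1095), np.float64(247.2))]
tab [ 0.4798 -0.0909] [(np.float64(0.1176), np.float64(248.4)), (np.float64(0.1191), np.float64(247.7))]
st2 [0.4678 0.0166] [(np.float64(0.0554), np.float64(182.0)), (np.float64(0.0573), np.float64(182.7))]
st1 [0.5473 0.077 ] [(np.float64(0.0633), np.float64(67.5)), (np.float64(0.0619), np.float64(68.9))]
st0 [ 0.5602 -0.0243] [(np.float64(0.0567), np.float64(310.9)), (np.float64(0.0561), np.float64(308.9))]
stud [0.5483 0.0758 0.0818] 66.3
stud [ 0.5618 -0.0262  0.0815] 310.9
stud [0.4667 0.0133 0.0819] 185.3
top [(71, 21), (72, 43), (73, 58), (74, 68), (75, 73), (76, 73), (77, 73), (78, 73), (79, 72), (80, 71), (81, 70), (82, 70), (83, 69), (84, 68), (85, 68), (86, 68), (87, 67), (88, 66), (89, 66), (90, 66), (91, 66), (92, 65), (93, 65), (94, 64), (95, 64), (96, 64), (97, 63), (98, 64), (99, 64), (100, 63), (101, 63), (102, 62), (103, 62), (104, 62), (105, 62), (10
[... 719 characters left out ...]
1), (172, 61), (173, 61), (174, 61), (175, 61), (176, 61), (177, 61), (178, 60), (179, 60), (180, 61), (181, 61), (182, 64), (183, 67), (184, 68), (185, 68), (186, 68), (187, 67), (188, 65), (189, 64), (190, 63), (191, 62), (192, 62), (193, 62), (194, 62), (195, 62), (196, 62), (197, 62), (198, 62), (199, 62), (200, 62), (201, 62), (202, 62), (203, 62), (204, 62), (205, 62), (206, 62), (207, 62), (208, 62), (209, 62), (210, 62), (211, 62), (212, 62), (213, 62), (214, 62), (215, 63), (216, 62), (217, 60), (218, 59), (219, 56), (220, 48), (221, 40), (222, 29), (223, 20), (224, 10), (246, 16), (247, 26), (248, 22), (249, 10)]
scene (np.float64(225.47957383417798), np.float32(19.197266))
224 155
```

View pics/s6.png

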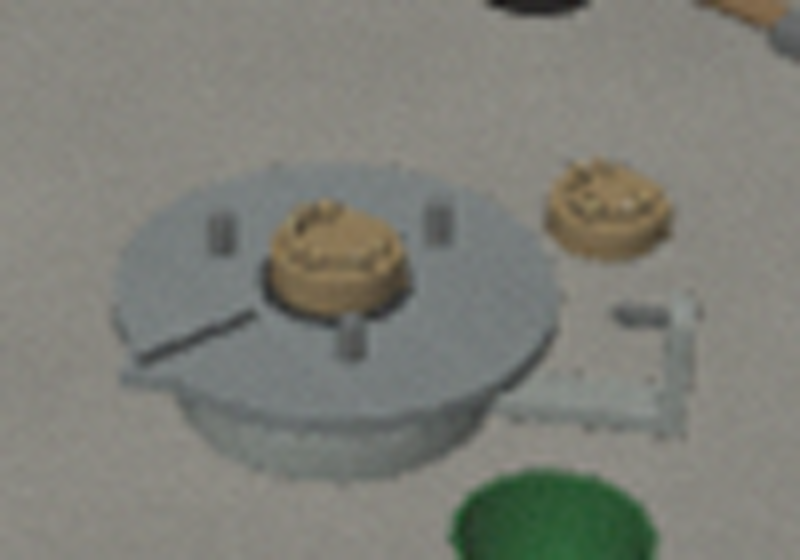

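All three views agree that the tab is now at about 247°. It was at 266° before, so the disc has been drifting slowly clockwise since the test touch. I'll check the drift and the pointer heading.

```bash
python3 - <<'E'
from h import *
for k in range(2):
    t=bot.read_state()["time"];a=bot.get_image("wrist");th,w=tabang(a);q=peak(th,w,200,280);print(t,q)
    for _ in range(3): bot.get_image("scene")
b=dict(np.load("sc.npz"))
for n,i,L in(("scene",b,[(300.5,194.4),(309,194.75)]),("scene c2",b,[(300.5,194.4),(309,194.75)])):
    for uv in L:
        p=ray(i,uv,.062)[:2]-(C if n=="scene" else [.525,.0193]);print(n,np.hypot(*p).round(4),np.degrees(np.arctan2(*p[::-1])).round(1))
E
```

```text
6.95 (np.float64(226.1048242249352), np.float32(77.217285))
7.15 (np.float64(224.11318163310708), np.float32(70.65259))
scene 0.1348 19.2
scene 0.1659 20.8
scene c2 0.1328 19.2
scene c2 0.1638 20.8
```

```bash
python3 - <<'E'
from h import *
plan([.446,.0587,.030],110)
E
```

```text
t 7.35 pos [0.4395 0.0169 0.2294] F [ 0.4 -0.2 -0.3] shift cm [-3.42 19.94 -2.5 ] rot [0.    0.434 0.001]
```

>>> step_arm --targets "0 -3.4 3 -2.5 0 0.17 0; 0 -3.4 9 -2.5 0 0.35 0; 0 -3.4 15 -2.5 0 0.434 0; 0 -3.4 20 -2.5 0 0.434 0; 0 -3.4 20 -2.5 0 0.434 0"

```text
time: 7.98
tool_pos: [0.4426, 0.0586, 0.0271]
tool_rot: [-0.126, 0.697, -0.696, 0.12]
ft_force: [-0.1, 0.2, 0.2]
grip_width: -0.004
```

```bash
python3 - <<'E'
from h import *
print(plan([.446,.0587,.030],110).round(2))
for n in("wrist","scene","top"):
    t=bot.read_state()["time"];a=bot.get_image(n);th,w=tabang(a);print(n,t,peak(th,w,226,265))
E
```

```text
t 7.975 pos [0.4426 0.0586 0.0271] F [-0.1  0.2  0.2] shift cm [-0.32 -0.29  0.11] rot [ 0.003 -0.     0.008]
[[-0.94 -0.01  0.34]
 [-0.34  0.   -0.94]
 [ 0.01 -1.   -0.  ]]
wrist 7.975 (np.float64(239.4), np.float32(26.004395))
scene 8.025 (np.float64(214.50360734249554), np.float32(19.71582))
top 8.075 (np.float64(216.17671317126857), np.float32(27.266602))
```

>>> step_arm --targets "0 -0.3 -0.2 1.8 0 0 0; 0 -0.3 -0.2 3.6 0 0 0; 0 -0.3 -0.2 5.4 0 0 0; 0 0.5 -4 5.4 0 0 0; 0 2.3 -4 5.4 0 0 0"

```text
time: 8.75
tool_pos: [0.4468, -0.002, 0.0723]
tool_rot: [0.12, -0.695, 0.697, -0.125]
ft_force: [0.7, -0.6, -0.8]
grip_width: 0.004
```

```bash
python3 - <<'E'
from h import *
s=bot.read_state();print(s["tool_pos"],s["ft_force"])
for k in range(3):
  for n in("scene","top"):
    t=bot.read_state()["time"];a=bot.get_image(n);th,w=tabang(a);i=np.argsort(w)[-1];q=peak(th,w,230 if n=="top" else 190,360+ (70 if n=="top" else 60));print(n,t,q and np.round(q,1))
E
```

```text
[ 0.44682797 -0.00201163  0.07234322] [ 0.72428949 -0.63156009 -0.83801432]
scene 8.75 [306.   13.8]
top 8.8 None
scene 8.85 [324.5  12.3]
top 8.9 None
scene 8.95 [342.8  11.1]
top 9.0 None
```

It's spinning counter-clockwise at about 3.2 rad/s and running free. I'll move to the brake hover and track it.

```bash
cat > trk.py <<'E'
from h import *
import json,os,sys
L=json.load(open("L.json")) if os.path.exists("L.json") else [[8.75,-54.],[8.85,-35.5],[8.95,-17.2]]
from scipy.optimize import least_squares
from scipy.integrate import solve_ivp
def run(p,ts):
    w0,c,k=p[1],p[2],p[3]
    # dw=-(k w + c): closed form
    dt=np.array(ts)-8.75
    return p[0]+ (w0+c/k)/k*(1-np.exp(-k*dt))-c/k*dt
def fit():
    A=np.array(L);return least_squares(lambda p:np.r_[(run(p,A[:,0])-np.radians(A[:,1]))/.03,(p[2]-.05)/.01,(p[3]-.1)/.02],[-.94,3.2,.05,.1],loss="soft_l1")
n=int(sys.argv[1]) if len(sys.argv)>1 else 0
for k in range(n):
    t=bot.read_state()["time"];a=bot.get_image("scene");r=fit();pr=np.degrees(run(r.x,[t])[0])
    th,w=tabang(a);h=pr+PH;q=peak(th,w,h-30,h+30)
    if q and q[1]>6 and not 165<h%360<235: L.append([t,pr+(q[0]-pr+180)%360-180])
    print(round(t,3),pr.round(1),q and np.round(q,1))
json.dump(L,open("L.json","w"));r=fit();print("fit",r.x.round(3))
for m in(1,2,3,4):
    T=np.arange(8.75,45,.005);A=run(r.x,T);i=np.argmax(A>=2*np.pi*m)
    w=np.gradient(A,T)
    if A.max()>2*np.pi*m: print("turn",m,"t",T[i].round(3),"w",w[i].round(2),"coast left",(A.max()-2*np.pi*m).round(2))
print("now",bot.read_state()["time"]); plan([*(np.array([.524,.019])+.086*np.array([-.9397,-.342])),.027],110)
E
python3 trk.py 2
```

```text
9.05 0.9 [ 0.5 10.3]
9.1 9.5 [ 8.8 15.1]
fit [-0.939  3.203  0.05   0.1  ]
turn 1 t 11.37 w 2.35 coast left 14.76
turn 2 t 14.625 w 1.56 coast left 8.48
turn 3 t 20.645 w 0.63 coast left 2.2
now 9.15
t 9.15 pos [ 0.4432 -0.      0.0694] F [ 0.6  0.1 -0. ] shift cm [0.36 4.24 0.98] rot [ 0. -0.  0.]
```

>>> step_arm --targets "0 0.4 0 1.0 0 0 0; 0 0.4 2.5 1.0 0 0 0; 0 0.4 4.1 1.0 0 0 0; 0 0.4 4.1 1.0 0 0 0"

```text
time: 9.65
tool_pos: [0.4417, -0.0111, 0.0278]
tool_rot: [-0.124, 0.697, -0.696, 0.122]
ft_force: [0.3, 0.2, 0.0]
grip_width: -0.001
```

```bash
python3 trk.py 16
```

```text
9.65 103.0 [99.8 20. ]
9.7 108.3 [107.7  16.5]
9.75 116.0 [115.5  16.9]
9.8 123.7 [123.9  16.2]
9.85 131.7 [131.9  16.1]
9.9 139.6 [165.8  31.5]
9.95 147.9 [166.4  33.2]
10.0 155.7 [165.9  31. ]
10.05 163.4 [165.8  35.3]
10.1 171.1 [167.3  35.9]
10.15 178.8 [166.6  31. ]
10.2 186.4 [167.1  32.7]
10.25 193.9 [167.9  33.6]
10.3 201.4 [204.7  12.7]
10.35 208.9 [212.9  11.3]
10.4 216.3 [220.9  14. ]
fit [-0.932  3.123  0.049  0.083]
turn 1 t 11.38 w 2.39 coast left 17.35
turn 2 t 14.45 w 1.72 coast left 11.07
turn 3 t 19.2 w 0.97 coast left 4.78
now 10.45
t 10.45 pos [ 0.4427 -0.0108  0.0288] F [-0.  -0.1 -0.6] shift cm [-0.06  0.18 -0.02] rot [-0. -0.  0.]
```

```bash
sed -i 's/165<h%360<235/150<h%360<235/' trk.py; python3 - <<'E'
import json
L=[x for x in json.load(open("L.json")) if not 9.88<x[0]<10.25];json.dump(L,open("L.json","w"))
E
```

>>> step_arm --targets "0 0 0 0 0 0 0; 0 0 0 0 0 0 0; 0 0 0 0 0 0 0; 0 0 0 0 0 0 0; 0 0 0 0 0 0 0"

```text
time: 11.08
tool_pos: [0.4427, -0.0109, 0.0288]
tool_rot: [0.123, -0.696, 0.696, -0.123]
ft_force: [1.0, 0.5, 0.6]
grip_width: -0.0
```

```bash
python3 trk.py 8
```

```text
11.075 316.1 [324.4  17. ]
11.125 331.1 [331.5  16. ]
11.175 338.8 [338.7  14.7]
11.225 346.1 [345.7  14.5]
11.275 353.4 [352.5  12.3]
11.325 360.5 [359.3  13.1]
11.375 367.5 [ 6.3 11. ]
11.425 374.5 [12.6 20. ]
fit [-0.927  3.074  0.048  0.057]
turn 1 t 11.33 w 2.53 coast left 23.79
turn 2 t 14.085 w 2.04 coast left 17.51
turn 3 t 17.64 w 1.51 coast left 11.23
turn 4 t 22.94 w 0.89 coast left 4.94
now 11.475
t 11.475 pos [ 0.4427 -0.0109  0.0288] F [-1.3 -0.1  0. ] shift cm [-0.06  0.18 -0.03] rot [-0. -0.  0.]
```

>>> step_arm --targets "0 0 0 0 0 0 0; 0 0 0 0 0 0 0; 0 0 0 0 0 0 0; 0 0 0 0 0 0 0; 0 0 0 0 0 0 0"

```text
time: 12.1
tool_pos: [0.4427, -0.0109, 0.0288]
tool_rot: [0.123, -0.696, 0.696, -0.123]
ft_force: [0.1, -0.3, -0.3]
grip_width: -0.002
```

>>> step_arm --targets "0 0 0 0 0 0 0; 0 0 0 0 0 0 0; 0 0 0 0 0 0 0; 0 0 0 0 0 0 0; 0 0 0 0 0 0 0"

```text
time: 12.72
tool_pos: [0.4427, -0.0109, 0.0288]
tool_rot: [0.123, -0.696, 0.696, -0.123]
ft_force: [0.2, -0.2, 0.1]
grip_width: -0.001
```

```bash
python3 trk.py 2
```

```text
12.725 552.5 [168.3  31.2]
12.775 559.0 [173.   27.3]
fit [-0.927  3.074  0.048  0.057]
turn 1 t 11.33 w 2.53 coast left 23.79
turn 2 t 14.085 w 2.04 coast left 17.51
turn 3 t 17.64 w 1.51 coast left 11.23
turn 4 t 22.94 w 0.89 coast left 4.94
now 12.825
t 12.825 pos [ 0.4427 -0.0109  0.0288] F [0.3 0.1 1. ] shift cm [-0.06  0.18 -0.03] rot [-0. -0.  0.]
```

>>> step_arm --targets "0 0 0 0 0 0 0; 0 0 0 0 0 0 0; 0 0 0 0 0 0 0; 0 0 0 0 0 0 0; 0 0 0 0 0 0 0"

```text
time: 13.45
tool_pos: [0.4427, -0.0109, 0.0288]
tool_rot: [0.123, -0.696, 0.696, -0.123]
ft_force: [0.1, 0.6, 0.0]
grip_width: -0.001
```

>>> step_arm --targets "0 0 0 0 0 0 0; 0 0 0 0 0 0 0; 0 0 0 0 0 0 0; 0 0 0 0 0 0 0; 0 0 0 0 0 0 0"

```text
time: 14.08
tool_pos: [0.4427, -0.0109, 0.0288]
tool_rot: [0.123, -0.696, 0.696, -0.123]
ft_force: [-0.7, 0.1, -0.3]
grip_width: 0.001
```

```bash
python3 trk.py 5
```

```text
14.075 719.4 None
14.125 725.2 None
14.175 731.1 None
14.225 736.8 None
14.275 742.6 None
fit [-0.927  3.074  0.048  0.057]
turn 1 t 11.33 w 2.53 coast left 23.79
turn 2 t 14.085 w 2.04 coast left 17.51
turn 3 t 17.64 w 1.51 coast left 11.23
turn 4 t 22.94 w 0.89 coast left 4.94
now 14.325
t 14.325 pos [ 0.4427 -0.0109  0.0288] F [-0.1  0.   0.2] shift cm [-0.06  0.18 -0.03] rot [-0. -0.  0.]
```

```bash
sed -i 's/h-30,h+30/h-75,h+50/; s/(p\[2\]-.05)\/.01,(p\[3\]-.1)\/.02/(p[2]-.05)\/.004,(p[3]-.1)\/.008/' trk.py; python3 trk.py 12
```

```text
14.325 740.7 [347.6  15.9]
14.375 713.3 [352.4  15.8]
14.425 717.6 [357.1  17.1]
14.475 722.1 [ 1.8 13.8]
14.525 726.8 [ 6.7 11.9]
14.575 731.4 [11.3 15.5]
14.625 736.1 [15.6 12.6]
14.675 740.6 [19.9 13. ]
14.725 745.1 [24.3 15.5]
14.775 749.6 [28.6 19.5]
14.825 754.0 [33.  18.2]
14.875 758.4 [37.2 15.2]
fit [-0.966  3.235  0.05   0.096]
turn 1 t 11.335 w 2.41 coast left 15.72
turn 2 t 14.46 w 1.65 coast left 9.43
turn 3 t 19.8 w 0.78 coast left 3.15
now 14.925
t 14.925 pos [ 0.4427 -0.0109  0.0288] F [ 0.  -0.4  0.9] shift cm [-0.06  0.18 -0.03] rot [-0. -0.  0.]
```

>>> step_arm --targets "0 0 0 0 0 0 0; 0 0 0 0 0 0 0; 0 0 0 0 0 0 0; 0 0 0 0 0 0 0; 0 0 0 0 0 0 0"

```text
time: 15.55
tool_pos: [0.4427, -0.0108, 0.0288]
tool_rot: [0.123, -0.696, 0.696, -0.123]
ft_force: [-0.3, -0.4, 0.0]
grip_width: -0.001
```

>>> step_arm --targets "0 0 0 0 0 0 0; 0 0 0 0 0 0 0; 0 0 0 0 0 0 0; 0 0 0 0 0 0 0; 0 0 0 0 0 0 0"

```text
time: 16.18
tool_pos: [0.4427, -0.0109, 0.0288]
tool_rot: [0.123, -0.696, 0.696, -0.123]
ft_force: [-0.5, -0.4, -0.6]
grip_width: -0.001
```

>>> step_arm --targets "0 0 0 0 0 0 0; 0 0 0 0 0 0 0; 0 0 0 0 0 0 0; 0 0 0 0 0 0 0; 0 0 0 0 0 0 0"

```text
time: 16.8
tool_pos: [0.4427, -0.0109, 0.0288]
tool_rot: [0.123, -0.696, 0.696, -0.123]
ft_force: [-0.0, -0.8, -0.8]
grip_width: -0.002
```

>>> step_arm --targets "0 0 0 0 0 0 0; 0 0 0 0 0 0 0; 0 0 0 0 0 0 0; 0 0 0 0 0 0 0; 0 0 0 0 0 0 0"

```text
time: 17.42
tool_pos: [0.4426, -0.0109, 0.0288]
tool_rot: [0.123, -0.696, 0.696, -0.123]
ft_force: [-0.2, 0.1, 0.5]
grip_width: 0.0
```

>>> step_arm --targets "0 0 0 0 0 0 0; 0 0 0 0 0 0 0; 0 0 0 0 0 0 0; 0 0 0 0 0 0 0; 0 0 0 0 0 0 0"

```text
time: 18.05
tool_pos: [0.4427, -0.0109, 0.0288]
tool_rot: [0.123, -0.696, 0.696, -0.123]
ft_force: [-0.1, -0.5, -0.5]
grip_width: -0.001
```

```bash
python3 trk.py 6
```

```text
18.05 990.5 [270.1  29.4]
18.1 993.1 [273.3  27.4]
18.15 996.1 [276.2  32.1]
18.2 999.0 [279.1  34.6]
18.25 1001.8 [282.1  24.1]
18.3 1004.7 [285.1  30.3]
fit [-0.966  3.235  0.05   0.096]
turn 1 t 11.335 w 2.41 coast left 15.71
turn 2 t 14.46 w 1.65 coast left 9.43
turn 3 t 19.8 w 0.78 coast left 3.15
now 18.35
t 18.35 pos [ 0.4427 -0.0109  0.0288] F [-0.8  0.2 -0.1] shift cm [-0.06  0.18 -0.03] rot [-0. -0.  0.]
```

>>> step_arm --targets "0 0 0.4 0 0 0 0; 0 0 0.5 0 0 0 0; 0 0 0.5 0 0 0 0; 0 0 0.5 0 0 0 0; 0 0 0.5 0 0 0 0"

```text
time: 18.98
tool_pos: [0.4427, -0.0109, 0.0239]
tool_rot: [0.123, -0.696, 0.696, -0.123]
ft_force: [0.1, 0.3, 0.5]
grip_width: 0.001
```

>>> step_arm --targets "0 0 0 0 0 0 0; 0 0 0 0 0 0 0"

```text
time: 19.23
tool_pos: [0.4427, -0.0109, 0.0239]
tool_rot: [0.123, -0.696, 0.696, -0.123]
ft_force: [0.6, 0.0, -0.1]
grip_width: -0.004
```

```bash
python3 trk.py 5
```

```text
19.225 1053.3 [335.   18.3]
19.275 1056.0 [337.4  19.2]
19.325 1058.7 [339.8  18.3]
19.375 1061.3 [342.2  16.7]
19.425 1063.8 [344.7  15.5]
fit [-0.963  3.231  0.049  0.096]
turn 1 t 11.34 w 2.41 coast left 15.82
turn 2 t 14.465 w 1.65 coast left 9.53
turn 3 t 19.775 w 0.79 coast left 3.25
now 19.475
t 19.475 pos [ 0.4427 -0.0109  0.0239] F [-0.1 -0.2  0.5] shift cm [-0.06 -0.31 -0.03] rot [-0. -0. -0.]
```

>>> step_arm --targets "0 0 0 0 0 0 0; 0 0 0.3 0 0 0 0; 0 0 0.46 0 0 0 0; 0 0 0.46 0 0 0 0; 0 0 0.46 0 0 0 0"

```text
time: 20.1
tool_pos: [0.4432, -0.0114, 0.0209]
tool_rot: [0.123, -0.696, 0.697, -0.123]
ft_force: [-5.5, -2.5, 27.6]
grip_width: -0.003
```

```bash
python3 - <<'E'
from h import *
for k in range(3):
    a=bot.get_image("scene");th,w=tabang(a);print(bot.read_state()["time"],peak(th,w,-20,70),bot.read_state()["ft_force"].round(1))
x,y=proj(a,[*C,.06]).astype(int)
cv2.imwrite("pics/s7.png",cv2.resize(a["frame"][y-35:y+35,x-40:x+60],(800,560),interpolation=cv2.INTER_CUBIC))
E
```

```text
20.15 (np.float64(359.14459823144944), np.float32(15.1501465)) [-5.9 -2.7 28.3]
20.2 (np.float64(359.10070892880134), np.float32(15.022217)) [-5.9 -2.  27.2]
20.25 (np.float64(359.0997572835106), np.float32(15.391602)) [-6.1 -1.7 27.7]
```

View pics/s7.png

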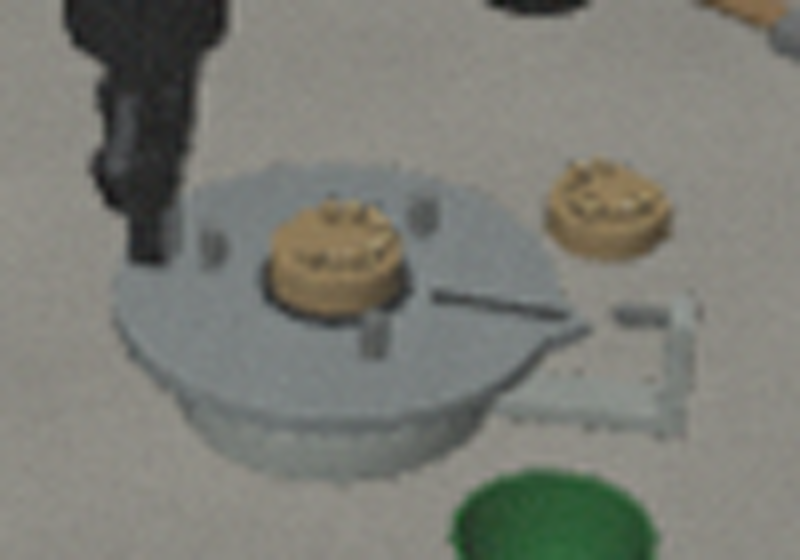

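The disc is at rest. The tab tip at (590,325) faces the pointer tip at (612,315), and the finger is pressing on the near track at (150,255). I'm handing the job in.

```bash
python3 -c "
from cell import bot
print(bot.sign_off())"
```

```text
the job is handed in; nothing more can be done
None
```

The disc is stopped with its tab facing the pointer, and the fingertip is still holding it. I handed the job in at about 20.3 s of the 54 s allowed.

**Flick and run:** I flicked stud2 and the disc spun counter-clockwise at about 3.2 rad/s. The tab passed the pointer at about 9.05, 11.33 and 14.46 s with nothing touching it.

**Braking:** I pressed the fingertip on the track when the tab came round the fourth time, at about 19.75 s and 0.8 rad/s.

**Last checks:**
- **Position:** three scene images over 0.1 s read the tab at −0.9°, steady. From the picture I judge it within 2–3° of the pointer.
- **Force:** the fingertip presses down with about 28 N.
- **Bystanders:** I touched nothing else. The bowl and spare model look unmoved; I did not measure the others again.

**What disagreed or went wrong:**
- **Fingertip height:** the real fingertip stands about 40 mm above the reported TCP. I found this from the depth images and by touch, and took it into account.
- **Drift before the flick:** my test touch left the disc drifting slowly clockwise, about 30° in all, so I re-aimed the flick.
- **Angle readings:** the scene camera's angles were a few degrees off away from the pointer. An early spin-down fit was wrong for the same reason, and I corrected it before braking.

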